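# Make the label printer ready after a roll change

### The job

A new roll has just been put into the label printer and its cover still stands open. With closed fingers, push the cover down until it latches and stays shut by itself, then press the power rocker over to ON (push down the end that stands up), and last press the round feed key all the way down, keep it down for two seconds so that the printer measures the new labels, and let go. Keep to this order, never press the small oblong cancel key, do not lift or shove the printer, and leave everything else on the table where it is.

Things in the scene. Friction and masses are not known exactly. Their poses are not given: they have to be found in the camera images.
- printer: Desktop label printer, 210 (x) x 190 (y) mm, loose on rubber feet, 1.7 kg. Origin: centre of its underside; z up; -x is its front. The front 70 mm is a level deck 85 mm high with, from left (+y) to right: power rocker, feed key, cancel key, all 71 mm before the origin (x = -0.071). Behind the deck is the roll tub under the cover, whose top is 116 mm high when shut.
- cover (a joint): Hinge angle of the dark cover, rad: 0 shut, grows as its front edge rises; starts 0.32 to 0.60 and stays where left. It latches with a click when pushed right down (reads about 0.01 then; it may be pushed to -0.008). The latch and sprung pins resist over the last 0.08 rad: 6 to 8 N near the front edge snaps it shut (20 N does no harm); if not latched, the pins lift it again to about 0.08.
- cover_hinge (a point): Point on the cover's hinge axis (along the printer's y), middle of its width; in the printer's frame at (0.100, 0, 0.088).
- cover_edge (a point): Point to push: on the cover's outer top face, mid-width, 120 mm from the hinge axis and 28 mm above the hinge-to-edge plane, 19 mm behind the cover's front edge. Moves with the cover. Its axes are the cover's: x along the cover to the hinge, z out of its top.
- rocker (a joint): Angle of the power rocker, rad: 0 OFF (as found), 0.36 ON. It snaps over at 0.18; about 4 N on its high end. Dark paddle 26 (x) x 44 (y) mm, slightly hollow, tipping about an axis along the printer's x through (-0.071, 0.053, 0.089) of the printer. In OFF its outer (left, +y) end stands up to about 103 mm above the table and goes down some 8 mm to ON.
- rocker_high_end (a point): Point on the top of the rocker near its raised outer end (the ON end), 16.5 mm from the tipping axis, the place to press. Moves with the rocker.
- feed_key (a joint): Travel of the feed key, m: 0 up, 0.0045 fully down; it springs back. 2 N to start, 5 N fully down.
- feed_key_top (a point): Centre of the top of the feed key: round, 25 mm across, standing 6 mm above the deck, middle key of the three; in the printer's frame at (-0.071, -0.006, 0.091) when up.
- cancel_key (a joint): Travel of the cancel key, m: 0 up, 0.003 fully down. Leave it alone.
- cancel_key_top (a point): Centre of the top of the cancel key: oblong, 24 (x) x 11 (y) mm, standing 4.5 mm above the deck at the right (-y) of the feed key, 56 mm from it. Not to be pressed.
- tape_roll: Roll of brown parcel tape lying flat, 92 mm across, 48 high; origin under its centre. Bystander.
- pen: White and blue pen lying on the table in front of the printer, 145 long; origin under its centre. Bystander.
- tape_measure: Yellow tape measure standing on edge, 31 x 78 x 54 mm; origin under its centre. Bystander.
- pot: Small pot with a red lid, 58 mm across, 50 high. Bystander.
- wine_glass: Stemmed glass, 81 mm across, 186 mm high. Bystander.

How it is judged (in metres and radians):
On the way, in this order (a step that is already met when the one before it is completed fails the run):
1. the cover is latched: shut, with nothing pushing on it (value of joint cover below 0.03 rad and contact force between each of the arm, the fingers and cover below 0.3 N), for 0.3 s.
2. the power rocker has snapped over to ON (value of joint rocker above 0.3 rad), for 0.2 s.
3. the feed key is held fully down, for at least 1.7 s (value of joint feed_key above 0.0033 m), for 1.7 s.
At the end, for the whole second after the job is handed in: The cover is latched shut (under 0.03 rad), the rocker stands at ON (over 0.30 rad), the feed and cancel keys are up (under 1 mm down), and the printer stands at rest within 30 mm of where it was (value of joint cover below 0.03 rad and value of joint rocker above 0.3 rad and value of joint each of feed_key, cancel_key below 0.001 m and linear speed of printer below 0.02 m/s and distance of printer from where it was at the start of the episode below 0.03 m and angle between printer's own z axis and vertical below 0.05 rad); the robot touches nothing.
It fails at once if out of order: rocker switched on or feed key pressed while the cover is open, or feed key pressed while the power is off ((value of joint cover above 0.045 rad and (value of joint rocker above 0.2 rad or value of joint feed_key above 0.0025 m)) or (value of joint rocker below 0.16 rad and value of joint feed_key above 0.0025 m)).
It fails at once if the cancel key is pressed (value of joint cancel_key above 0.0015 m).
It fails at once if the printer is lifted, tipped or shoved, or its cover lifted further open (distance of printer from where it was at the start of the episode above 0.03 m or angle between printer's own z axis and vertical above 0.1 rad or value of joint cover above 0.75 rad).
It fails at once if something else on the table is moved or lifted (distance of any of tape_roll, pen, tape_measure, pot, wine_glass from where it was at the start of the episode above 0.025 m).
It also fails if it takes over 48 s, if anything falls off the work surface, if the arm or the gripper's body presses on something with over 40 N, if the wrist force passes 120 N, or if a joint passes its speed limit or range.

### The arm

A 6-joint arm with a two-finger parallel gripper is mounted at the origin on a cart in front of the work surface, level with it; the furniture and walls round the work are solid. World frame = base frame: x ahead of the robot, y to its left, z up, the work surface at z = 0. Lengths are in mm, angles in rad, forces in N, time in s.
With the tool pointing down it reaches from about 325 to 850 mm from the base axis. Payload 15.5 kg.
Tool frame: the origin (TCP) lies between the finger pads; the fingertips stand 8 mm ahead of it and the grasp point (between the pads) lies 11 mm behind it; z points along the fingers, y is the line along which they close (so a half turn about z gives the same grasp; the last joint's range is limited). The gripper opens to 91 mm and grips with 3 to 60 N. Pads are 32 mm wide; open, the fingers measure 118 mm over their backs; the gripper's body (76 mm by 178 mm) begins 60 mm behind the grasp point.
Start: joints at [-0.096, 0.494, 1.345, -0, 1.302, -0.096], TCP at [625.001, 0.003, 221.915] pointing down, gripper open.
Joint ranges: [-2.91, 2.91], [-0.82, 2.16], [0.22, 2.67], [-1.22, 4.37], [0.12, 2.79], [-3.08, 3.08]. Speed limits (rad/s): [1.89, 1.89, 2.57, 3.01, 3.01, 3.01].

### API

Orientations are given as a 3x3 rotation matrix whose columns are the frame's x, y, z axes.
In Python, from station import bot gives the robot as it stands. The module is installed in compiled form; this text tells all that it offers.
- The arm moves only by the tool apply_moves, never from a script. Its argument "motion" is a list of rows, each a list of 5 numbers: the shift along the world's x, y, z as a fraction of full scale, then the turn about the world's z as a fraction of full scale, then the closure, from 0 (fully open) to 1 (shut). In form: [[tx, ty, tz, roll, hand], ...]. A call has 1 to 12 rows; each row shifts and turns the commanded pose from where the row before left it; what a row does not reach is not made up. Full scale, the value 1, is 0.02 m for a shift and 5 degrees for a turn. A row lasts 1/10 s, in which the tool goes at most 50 mm and 8.59 degrees, less where a joint would pass 70% of its speed; a pose out of reach is approached as far as the arm can. A call with a number of a shift or a turn outside -1 to 1 is refused whole. A call with a gripper value outside its range is refused whole. The fingers move at their own pace and stop on an object; the grip force is fixed at half the most. Time passes only in rows, so rows that do not move let the fingers close. It gives the time, the measured TCP pose, the force, the opening and the grip force at its end, in the units of the state.
- bot.read_state(): the state, without advancing time (a new reading comes with each control period).
- bot.grab_frame(name): name is "scene" or "side" or "wrist"; returns a dict with "img" (400x640x3 uint8, blue, green, red), "depth" (400x640 float32, mm along the optical axis (not along the pixel's ray), 0 where there is no reading), "intrinsics" (3x3 intrinsics, pixels), "R" (3x3) and "t" (3): a world point X has camera coordinates R X + t. Camera axes: x right, y down, z forward; pixel columns grow to the right and rows downward; lengths in mm; the calibration is good to about 2 mm. A picture is of the moment at which its call begins.
- bot.sign_off(): hands the job in; it is judged then, once.
Trained networks look in the newest picture that a camera, given by its name, has taken for a name from the list of things; names that differ only in an ending like _2 or _b are one class to them, and where a whole thing is asked for, a point or a joint stands for the part that bears it (a point fixed in the world has none). Each returns a list of dicts, best first, with "score" (0 to 1); they miss things now and then, are a little off and sometimes report something else, mostly with a low value. They report only what shows in the picture. A call takes as long as a camera call.
- bot.cut_out(label, camera): "mask" (400x640 bool, what is visible of it) and "rect" ([centre column, centre row, width, height] in pixels, round what is visible of it).
The state is a dict: "t": time; "joint_positions": joint angles; "dq": joint speeds; "tau": joint torques, N m; "tcp_pos": TCP position; "tcp_rot": TCP orientation; "ft_force": force on the tool from outside, world axes, zero at the start; "torque": the same for the moment, N m; "finger_gap": finger opening in mm; "grasp_force": force on a finger pad.
Only numpy, scipy, OpenCV 4.12 (cv2) and the standard library are available. Lean on these libraries where they do the work, as an engineer would, in place of code of your own. Each camera call takes 0.05 s, during which the arm holds its last target. There are 200 camera calls.

## Working session

There is one attempt and no reset: what is moved stays moved. The work goes in short steps, Python scripts to look and compute and a tool call to move; the robot and the scene stay as the last step left them, time stands still between calls to the robot, and variables do not carry over. Pictures are saved under pics/ and viewed, at most 10 in all, crops included, and the job is handed in when it is done.

Besides the shell and the picture viewer there is one more tool, called after ">>>" by a JSON object that holds its "op" and its "data", one argument or row to a line. apply_moves: Moves the arm, as the interface text tells. Its arguments: {"type":"object","properties":{"motion":{"type":"array","items":{"type":"array","items":{"type":"number","minimum":-1,"maximum":1}}}},"required":["motion"]}

```bash
mkdir -p pics; cat > h.py <<'E'
import numpy as np, cv2
from station import bot
def pts(f,mask=None):
    d=f["depth"]; m=(d>0) if mask is None else (mask&(d>0))
    v,u=np.nonzero(m); z=d[v,u]; K=f["intrinsics"]
    c=np.stack([(u-K[0,2])*z/K[0,0],(v-K[1,2])*z/K[1,1],z],1)
    return (c-f["t"])@f["R"],u,v
E
python3 - <<'E'
from h import *
for c in ["scene","side"]:
    f=bot.grab_frame(c); cv2.imwrite(f"pics/{c}0.png",f["img"])
    for l in ["printer","cover","rocker","rocker_high_end","feed_key","cancel_key","wine_glass","pot","tape_roll","tape_measure","pen"]:
        for r in bot.cut_out(l,c)[:2]:
            if r["score"]<.3: continue
            p,_,_=pts(f,r["mask"])
            print(c,l,round(r["score"],2),np.round(r["rect"]),len(p),*( [np.round(np.percentile(p,q,axis=0)) for q in (3,50,97)] if len(p) else []))
print(bot.read_state()["t"])
E
```

```text
scene printer 0.91 [398. 241.  94.  82.] 5166 [ 364. -351.   15.] [ 463. -249.   87.] [ 590. -132.  178.]
scene cover 0.79 [405. 235.  45.  74.] 2282 [ 414. -353.  111.] [ 496. -272.  151.] [ 598. -182.  180.]
scene cover 0.45 [366. 225.   8.  13.] 88 [ 467. -152.   91.] [ 485. -136.   96.] [ 504. -123.  101.]
scene rocker 0.59 [367. 226.   6.  14.] 106 [ 467. -151.   86.] [ 486. -135.   96.] [ 505. -116.  103.]
scene rocker 0.32 [407. 233.  49.  69.] 2249 [ 413. -352.  113.] [ 496. -271.  151.] [ 596. -180.  180.]
scene rocker_high_end 0.62 [365. 227.   9.  12.] 96 [ 467. -152.   86.] [ 485. -136.   95.] [ 501. -120.  102.]
scene feed_key 0.38 [362. 240.   3.   5.] 24 [ 431. -177.   89.] [ 438. -170.   91.] [ 448. -162.   93.]
scene wine_glass 0.76 [310. 182.  24.  51.] 838 [464.  92.   0.] [498. 125. 143.] [541. 169. 183.]
scene pot 0.55 [215. 177.  13.  17.] 229 [308. 458.   4.] [328. 471.  40.] [354. 502.  53.]
scene pot 0.42 [314. 220.  27.  26.] 555 [387.   6.  -0.] [428.  48.  29.] [471.  90.  49.]
scene tape_roll 0.93 [314. 220.  28.  29.] 589 [387.   6.  -1.] [432.  49.  28.
[... 549 characters left out ...]
er 0.3 [328. 168.  14.   4.] 56 [ 470. -149.   89.] [ 487. -129.   97.] [ 507. -114.  102.]
side rocker_high_end 0.58 [328. 165.  14.   5.] 53 [ 472. -148.   91.] [ 489. -128.   97.] [ 507. -112.  102.]
side wine_glass 0.72 [311. 211.  30.  62.] 1244 [470.  95.   3.] [503. 154. 146.] [538. 172. 185.]
side pot 0.79 [355. 342.  29.  34.] 790 [312. 469.  11.] [336. 504.  50.] [364. 519.  53.]
side tape_roll 0.62 [338. 215.  30.  28.] 723 [392.  13.   2.] [434.  69.  30.] [476.  99.  49.]
side tape_measure 0.69 [374. 150.  18.  15.] 211 [ 308. -447.    2.] [ 338. -424.   32.] [ 372. -417.   54.]
side pen 0.58 [376. 170.   7.   8.] 7 [ 321. -307.    8.] [ 323. -295.    9.] [ 324. -272.   12.]
1.2
```

```bash
python3 - <<'E'
import cv2,numpy as np
a=cv2.imread("pics/scene0.png")[130:370,180:480];b=cv2.imread("pics/side0.png")[90:390,250:450]
a=cv2.resize(a,None,fx=1.65,fy=1.65,interpolation=2);b=cv2.resize(b,(300,450),interpolation=2)
h=450;a=cv2.copyMakeBorder(a,0,h-a.shape[0],0,0,0)
cv2.imwrite("pics/c0.png",np.hstack([a,b]))
E
```

```text
(no output)
```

View pics/c0.png

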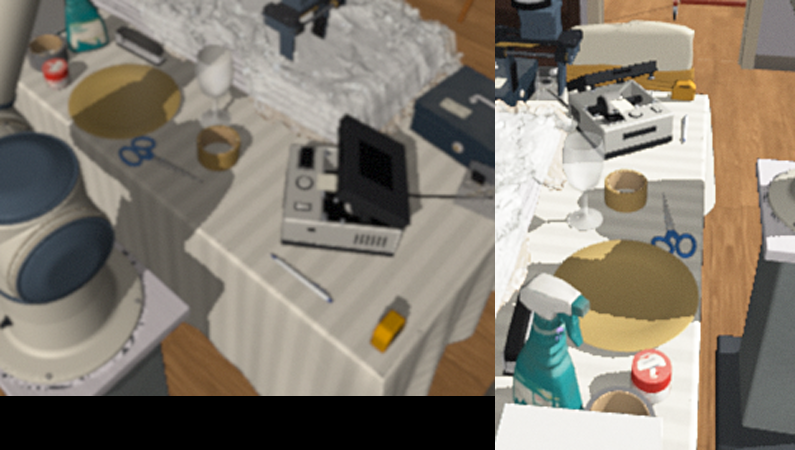

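>>> {"op": "apply_moves", "data": {
  "motion": [
    [0,0,1,0.6,1],
    [0,0,1,0.6,1],
    [-0.7,-0.9,1,0.6,1],
    [-0.7,-0.9,1,0.6,1],
    [-0.7,-0.9,1,0.6,1],
    [-0.7,-0.9,0,0.6,1],
    [-0.7,-0.9,0,0.6,1],
    [-0.7,-0.9,0,0.6,1],
    [-0.7,-0.9,0,0.6,1],
    [-0.7,-0.9,0,0.6,1],
    [-0.7,-0.9,0,0.6,1],
    [-0.7,-0.9,0,0.6,1]
  ]
}}

```text
t: 2.4
tcp_pos: [484.4, -180.6, 322.0]
tcp_rot: [[-0.59, 0.808, 0.0], [0.808, 0.59, -0.0], [-0.0, 0.0, -1.0]]
ft_force: [0.4, -0.5, -0.5]
finger_gap: 0.7
grasp_force: 0.0
```

```bash
python3 - <<'E'
from h import *
c="wrist"
f=bot.grab_frame(c); cv2.imwrite("pics/w1.png",f["img"])
for l in ["printer","cover","rocker","rocker_high_end","feed_key","cancel_key"]:
        for r in bot.cut_out(l,c)[:2]:
            if r["score"]<.3: continue
            p,_,_=pts(f,r["mask"])
            print(c,l,round(r["score"],2),np.round(r["rect"]),len(p),*( [np.round(np.percentile(p,q,axis=0)) for q in (3,50,97)] if len(p) else []))
s=bot.read_state();print(s["t"],s["tcp_pos"],s["tcp_rot"],s["finger_gap"],s["ft_force"])
E
```

```text
wrist printer 0.88 [298. 197. 163. 144.] 15861 [ 380. -281.   23.] [ 467. -194.   87.] [ 559. -108.  181.]
wrist printer 0.34 [343. 152.  36.  21.] 603 [ 470. -149.   93.] [ 490. -132.   96.] [ 508. -115.  102.]
wrist rocker 0.7 [343. 154.  35.  21.] 612 [ 470. -151.   93.] [ 489. -132.   96.] [ 509. -115.  102.]
wrist rocker 0.61 [301. 230. 159.  59.] 5606 [ 415. -294.  155.] [ 479. -228.  172.] [ 567. -162.  182.]
wrist rocker_high_end 0.56 [340. 152.  35.  22.] 597 [ 470. -150.   93.] [ 489. -132.   96.] [ 508. -115.  102.]
wrist feed_key 0.76 [300. 156.  17.  21.] 254 [ 432. -178.   87.] [ 442. -167.   91.] [ 453. -156.   93.]
wrist cancel_key 0.72 [261. 154.   7.  17.] 130 [ 388. -209.   87.] [ 397. -199.   90.] [ 406. -189.   91.]
2.75 [ 485.41841401 -179.46004018  321.90624172] [[-5.87837555e-01  8.08978981e-01  1.29880968e-04]
 [ 8.08978991e-01  5.87837541e-01  1.34915179e-04]
 [ 3.27946356e-05  1.84379184e-04 -9.99999982e-01]] 0.01336728020750387 [-0.031286   -0.41112081 -0.2478565 ]
```

View pics/w1.png

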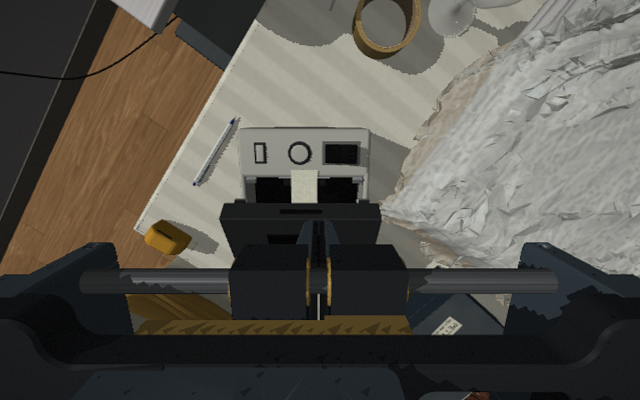

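>>> {"op": "apply_moves", "data": {
  "motion": [
    [0.1,-0.75,0,0,1],
    [0.1,-0.75,-0.5,0,1],
    [0.1,-0.75,-1,0,1],
    [0,0,-1,0,1],
    [0,0,-1,0,1],
    [0,0,-1,0,1],
    [0,0,-0.9,0,1],
    [0,0,-0.5,0,1],
    [0,0,0,0,1]
  ]
}}

```text
t: 3.65
tcp_pos: [490.4, -225.2, 202.3]
tcp_rot: [[-0.587, 0.809, -0.002], [0.809, 0.587, 0.001], [0.002, -0.001, -1.0]]
ft_force: [-0.3, 0.1, 0.5]
finger_gap: 0.5
grasp_force: 0.0
```

>>> {"op": "apply_moves", "data": {
  "motion": [
    [0,0,-0.5,0,1],
    [0,0,-0.5,0,1],
    [-0.08,0.12,-0.25,0,1],
    [-0.08,0.12,-0.25,0,1],
    [-0.08,0.11,-0.25,0,1],
    [-0.08,0.1,-0.25,0,1],
    [-0.07,0.1,-0.25,0,1]
  ]
}}

```text
t: 4.35
tcp_pos: [483.2, -213.9, 158.7]
tcp_rot: [[-0.588, 0.809, 0.0], [0.809, 0.588, -0.0], [-0.0, 0.0, -1.0]]
ft_force: [-1.1, 0.6, 0.5]
finger_gap: 0.6
grasp_force: 0.3
```

>>> {"op": "apply_moves", "data": {
  "motion": [
    [-0.07,0.09,-0.25,0,1],
    [-0.06,0.08,-0.25,0,1],
    [-0.05,0.07,-0.25,0,1],
    [-0.05,0.07,-0.25,0,1],
    [-0.04,0.06,-0.25,0,1],
    [-0.03,0.04,-0.15,0,1],
    [0,0,0,0,1]
  ]
}}

```text
t: 5.05
tcp_pos: [477.1, -205.7, 130.6]
tcp_rot: [[-0.588, 0.809, -0.0], [0.809, 0.588, 0.0], [0.0, -0.0, -1.0]]
ft_force: [0.1, -0.6, -0.2]
finger_gap: 0.4
grasp_force: 0.4
```

>>> {"op": "apply_moves", "data": {
  "motion": [
    [0,0,-0.1,0,1],
    [0,0,-0.1,0,1],
    [0,0,-0.1,0,1],
    [0,0,0,0,1],
    [0,0,0,0,1]
  ]
}}

```text
t: 5.55
tcp_pos: [477.1, -205.8, 124.9]
tcp_rot: [[-0.588, 0.809, -0.0], [0.809, 0.588, 0.0], [0.0, -0.0, -1.0]]
ft_force: [-0.8, 0.8, 2.5]
finger_gap: 0.3
grasp_force: 1.5
```

>>> {"op": "apply_moves", "data": {
  "motion": [
    [0,0,-0.05,0,1],
    [0,0,-0.05,0,1],
    [0,0,0,0,1],
    [0,0,0,0,1]
  ]
}}

```text
t: 5.95
tcp_pos: [477.1, -205.6, 123.3]
tcp_rot: [[-0.588, 0.809, -0.0], [0.809, 0.588, 0.0], [0.0, 0.0, -1.0]]
ft_force: [-4.2, 3.9, 12.2]
finger_gap: 0.5
grasp_force: 6.2
```

>>> {"op": "apply_moves", "data": {
  "motion": [
    [0,0,-0.04,0,1],
    [0,0,0,0,1],
    [0,0,0,0,1]
  ]
}}

```text
t: 6.25
tcp_pos: [477.1, -205.6, 123.1]
tcp_rot: [[-0.588, 0.809, 0.0], [0.809, 0.588, -0.0], [-0.0, 0.0, -1.0]]
ft_force: [-7.3, 7.0, 25.8]
finger_gap: 0.6
grasp_force: 13.1
```

>>> {"op": "apply_moves", "data": {
  "motion": [
    [0,0,0.2,0,1],
    [0,0,0.5,0,1],
    [0,0,1,0,1],
    [0,0,1,0,1],
    [0,0,1,0,1],
    [0,0,1,0,1],
    [0,0,1,0,1],
    [0,0,1,0,1],
    [0,0,0,0,1],
    [0,0,0,0,1]
  ]
}}

```text
t: 7.25
tcp_pos: [477.3, -205.9, 256.5]
tcp_rot: [[-0.588, 0.809, 0.001], [0.809, 0.588, -0.001], [-0.001, 0.0, -1.0]]
ft_force: [-0.5, 0.3, -0.0]
finger_gap: 0.6
grasp_force: 0.0
```

```bash
python3 - <<'E'
from h import *
for c in ["wrist","scene"]:
    f=bot.grab_frame(c); cv2.imwrite(f"pics/{c}2.png",f["img"])
    for l in ["cover","rocker","feed_key","cancel_key"]:
        for r in bot.cut_out(l,c)[:2]:
            if r["score"]<.3: continue
            p,_,_=pts(f,r["mask"])
            print(c,l,round(r["score"],2),np.round(r["rect"]),len(p),*( [np.round(np.percentile(p,q,axis=0)) for q in (3,50,97)] if len(p) else []))
s=bot.read_state();print(s["t"],s["tcp_pos"],s["ft_force"])
E
```

```text
wrist cover 0.83 [319. 212. 175.  78.] 10727 [ 407. -289.  108.] [ 481. -215.  118.] [ 568. -151.  119.]
wrist rocker 0.79 [365. 145.  42.  23.] 854 [ 471. -150.   94.] [ 489. -133.   97.] [ 507. -116.  102.]
wrist feed_key 0.82 [315. 145.  16.  24.] 321 [ 432. -177.   90.] [ 442. -167.   91.] [ 452. -157.   93.]
wrist cancel_key 0.51 [267. 146.  12.  21.] 181 [ 390. -209.   88.] [ 397. -200.   90.] [ 405. -191.   91.]
scene cover 0.86 [399. 243.  49.  61.] 2507 [ 403. -344.   98.] [ 489. -258.  117.] [ 592. -168.  120.]
scene rocker 0.51 [368. 225.  10.  12.] 65 [ 469. -149.   91.] [ 485. -135.   96.] [ 500. -121.  102.]
scene feed_key 0.38 [362. 238.   7.   4.] 30 [ 429. -178.   87.] [ 439. -169.   90.] [ 448. -162.   95.]
7.75 [ 477.17065222 -205.77708719  255.95033372] [-0.16199326 -0.79312768 -0.35262323]
```

View pics/wrist2.png

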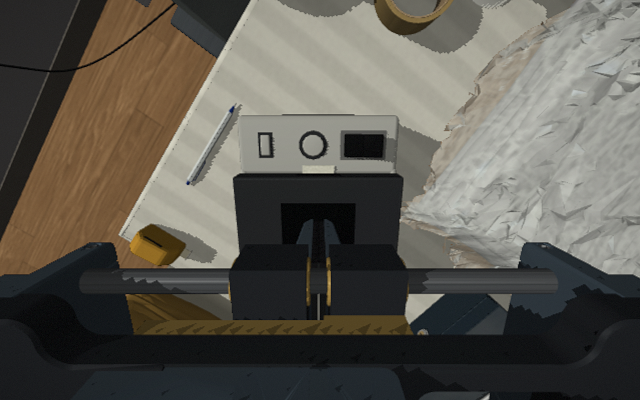

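>>> {"op": "apply_moves", "data": {
  "motion": [
    [0.35,1,0,0,1],
    [0.35,1,0,0,1],
    [0.35,1,-0.5,0,1],
    [0.36,1,-1,0,1],
    [0,0.27,-1,0,1],
    [0,0,-1,0,1],
    [0,0,-1,0,1],
    [0,0,-1,0,1],
    [0,0,-0.8,0,1],
    [0,0,-0.4,0,1],
    [0,0,0,0,1]
  ]
}}

```text
t: 8.85
tcp_pos: [505.0, -120.3, 121.4]
tcp_rot: [[-0.588, 0.809, -0.002], [0.809, 0.588, 0.001], [0.001, -0.001, -1.0]]
ft_force: [-0.4, -0.3, 0.4]
finger_gap: 0.5
grasp_force: 0.0
```

>>> {"op": "apply_moves", "data": {
  "motion": [
    [0,0,-0.3,0,1],
    [0,0,-0.2,0,1],
    [0,0,-0.1,0,1],
    [0,0,-0.1,0,1],
    [0,0,0,0,1]
  ]
}}

```text
t: 9.35
tcp_pos: [505.7, -120.5, 108.2]
tcp_rot: [[-0.588, 0.809, 0.001], [0.809, 0.588, -0.0], [-0.001, 0.0, -1.0]]
ft_force: [0.8, 0.0, 1.7]
finger_gap: 0.2
grasp_force: 1.0
```

>>> {"op": "apply_moves", "data": {
  "motion": [
    [0,0,-0.1,0,1],
    [0,0,-0.1,0,1],
    [0,0,-0.05,0,1],
    [0,0,0,0,1]
  ]
}}

```text
t: 9.75
tcp_pos: [505.1, -120.4, 103.0]
tcp_rot: [[-0.588, 0.809, -0.001], [0.809, 0.588, 0.0], [0.0, -0.0, -1.0]]
ft_force: [-1.1, 0.5, 0.6]
finger_gap: 0.7
grasp_force: 0.5
```

>>> {"op": "apply_moves", "data": {
  "motion": [
    [0,0,-0.05,0,1],
    [0,0,-0.05,0,1],
    [0,0,0,0,1]
  ]
}}

```text
t: 10.05
tcp_pos: [505.4, -120.4, 102.3]
tcp_rot: [[-0.588, 0.809, 0.001], [0.809, 0.588, -0.0], [-0.001, 0.0, -1.0]]
ft_force: [-7.8, 2.8, 29.5]
finger_gap: 0.5
grasp_force: 14.3
```

>>> {"op": "apply_moves", "data": {
  "motion": [
    [0,0,0.3,0,1],
    [0,0,1,0,1],
    [0,0,1,0,1],
    [0,0,1,0,1],
    [-0.8,-0.6,1,0,1],
    [-0.8,-0.6,0,0,1],
    [-0.8,-0.6,0,0,1],
    [-0.8,-0.5,0,0,1],
    [0,0,0,0,1],
    [0,0,0,0,1]
  ]
}}

```text
t: 11.05
tcp_pos: [441.5, -166.5, 187.2]
tcp_rot: [[-0.587, 0.81, 0.0], [0.81, 0.587, -0.0], [-0.0, 0.0, -1.0]]
ft_force: [-0.2, -0.9, -0.7]
finger_gap: 0.6
grasp_force: 0.0
```

```bash
python3 - <<'E'
from h import *
ims=[]
for c in ["wrist","scene"]:
    f=bot.grab_frame(c); ims.append(f["img"])
    for l in ["cover","rocker","feed_key","cancel_key"]:
        for r in bot.cut_out(l,c)[:2]:
            if r["score"]<.3: continue
            p,_,_=pts(f,r["mask"])
            print(c,l,round(r["score"],2),np.round(r["rect"]),len(p),*( [np.round(np.percentile(p,q,axis=0)) for q in (3,50,97)] if len(p) else []))
            if l=="rocker" and len(p):
                s=(p[:,:2]-[489.7,-132.3])@[.808,.589]
                print("h vs y",[(k,round(float(np.median(p[abs(s-k)<4,2])),1)) for k in (-16,-8,0,8,16) if (abs(s-k)<4).any()])
s=bot.read_state();print(s["t"],s["tcp_pos"],s["ft_force"])
cv2.imwrite("pics/w3.png",ims[0][60:300,200:520])
E
```

```text
wrist cover 0.69 [325. 288. 210.  94.] 2441 [ 394. -288.   95.] [ 522. -184.  116.] [ 588. -138.  119.]
wrist cover 0.31 [442.  36. 106.  68.] 3341 [397.   8.   3.] [454.  26.  38.] [475.  84.  49.]
wrist rocker 0.69 [530.  20.  66.  39.] 1981 [485.  99.   1.] [515. 117.   4.] [539. 145.  12.]
h vs y []
wrist rocker 0.66 [380. 207.  52.  29.] 1188 [ 470. -150.   94.] [ 489. -132.   97.] [ 510. -114.  102.]
h vs y [(-16, 100.7), (-8, 98.7), (0, 96.5), (8, 95.4), (16, 94.9)]
wrist feed_key 0.58 [321. 206.  22.  27.] 472 [ 431. -177.   90.] [ 442. -167.   91.] [ 453. -156.   93.]
wrist cancel_key 0.79 [263. 204.  11.  22.] 249 [ 388. -209.   88.] [ 397. -199.   90.] [ 405. -190.   91.]
scene cover 0.87 [400. 241.  49.  59.] 2441 [ 403. -345.   99.] [ 488. -260.  117.] [ 592. -180.  120.]
scene rocker 0.44 [366. 226.   9.   5.] 55 [ 468. -151.   94.] [ 483. -139.   97.] [ 497. -126.  102.]
h vs y [(-16, 98.9), (-8, 96.3), (0, 96.0), (8, 95.8)]
11.55 [ 441.52226846 -166.28352414  187.0840223 ] [-0.42389038 -0.44050045 -0.1720308 ]
```

View pics/w3.png

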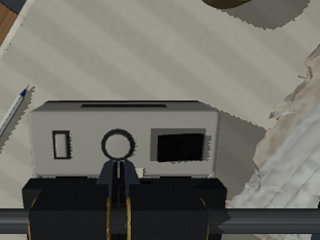

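>>> {"op": "apply_moves", "data": {
  "motion": [
    [0,0,-1,0,1],
    [0,0,-1,0,1],
    [0,0,-1,0,1],
    [0,0,-0.8,0,1],
    [0,0,-0.3,0,1],
    [0,0,-0.2,0,1],
    [0,0,-0.1,0,1],
    [0,0,-0.1,0,1],
    [0,0,0,0,1]
  ]
}}

```text
t: 12.45
tcp_pos: [441.6, -166.5, 97.5]
tcp_rot: [[-0.588, 0.809, 0.001], [0.809, 0.588, -0.0], [-0.001, 0.0, -1.0]]
ft_force: [-0.1, 0.7, 2.0]
finger_gap: 0.4
grasp_force: 1.4
```

>>> {"op": "apply_moves", "data": {
  "motion": [
    [0,0,-0.1,0,1],
    [0,0,-0.05,0,1],
    [0,0,0,0,1]
  ]
}}

```text
t: 12.75
tcp_pos: [441.6, -166.5, 94.6]
tcp_rot: [[-0.588, 0.809, 0.001], [0.809, 0.588, -0.0], [-0.001, 0.0, -1.0]]
ft_force: [-2.6, 1.1, 14.0]
finger_gap: 0.6
grasp_force: 6.7
```

At the stop (14 N). Hold for 2 s, counted from here.

>>> {"op": "apply_moves", "data": {
  "motion": [
    [0,0,0,0,1],
    [0,0,0,0,1],
    [0,0,0,0,1],
    [0,0,0,0,1],
    [0,0,0,0,1],
    [0,0,0,0,1],
    [0,0,0,0,1],
    [0,0,0,0,1],
    [0,0,0,0,1],
    [0,0,0,0,1]
  ]
}}

```text
t: 13.75
tcp_pos: [441.7, -166.5, 94.6]
tcp_rot: [[-0.588, 0.809, 0.001], [0.809, 0.588, -0.0], [-0.001, 0.0, -1.0]]
ft_force: [-2.4, 1.9, 13.9]
finger_gap: 0.8
grasp_force: 6.7
```

>>> {"op": "apply_moves", "data": {
  "motion": [
    [0,0,0,0,1],
    [0,0,0,0,1],
    [0,0,0,0,1],
    [0,0,0,0,1],
    [0,0,0,0,1],
    [0,0,0,0,1],
    [0,0,0,0,1],
    [0,0,0,0,1],
    [0,0,0,0,1],
    [0,0,0,0,1]
  ]
}}

```text
t: 14.75
tcp_pos: [441.7, -166.5, 94.7]
tcp_rot: [[-0.588, 0.809, 0.001], [0.809, 0.588, -0.0], [-0.001, 0.0, -1.0]]
ft_force: [-1.9, 0.3, 14.1]
finger_gap: 0.5
grasp_force: 6.7
```

>>> {"op": "apply_moves", "data": {
  "motion": [
    [0,0,0.3,0,1],
    [0,0,0.7,0,1],
    [0,0,1,0,1],
    [0,0,1,0,1],
    [0,0,1,0,1],
    [0,0,1,0,1],
    [0,0,1,0,1],
    [0,0,0,0,1],
    [0,0,0,0,1],
    [0,0,0,0,1]
  ]
}}

```text
t: 15.75
tcp_pos: [441.0, -166.2, 213.5]
tcp_rot: [[-0.588, 0.809, -0.001], [0.809, 0.588, 0.001], [0.001, -0.0, -1.0]]
ft_force: [-1.3, 0.2, 0.2]
finger_gap: 0.5
grasp_force: 0.0
```

```bash
python3 - <<'E'
from h import *
for c in ["wrist","scene"]:
    f=bot.grab_frame(c)
    for l in ["cover","rocker","feed_key","cancel_key"]:
        for r in bot.cut_out(l,c)[:2]:
            if r["score"]<.3: continue
            p,_,_=pts(f,r["mask"])
            print(c,l,round(r["score"],2),np.round(r["rect"]),len(p),*( [np.round(np.percentile(p,q,axis=0)) for q in (3,50,97)] if len(p) else []))
            if l=="rocker" and len(p):
                s=(p[:,:2]-[489.7,-132.3])@[.808,.589]
                print("h vs y",[(k,round(float(np.median(p[abs(s-k)<4,2])),1)) for k in (-16,-8,0,8,16) if (abs(s-k)<4).any()])
s=bot.read_state();print(s["t"],s["tcp_pos"],s["ft_force"])
E
```

```text
wrist cover 0.71 [324. 274. 187.  85.] 2599 [ 396. -251.   96.] [ 492. -174.  117.] [ 554. -139.  119.]
wrist rocker 0.76 [376. 198.  44.  27.] 1013 [ 470. -150.   93.] [ 489. -132.   96.] [ 509. -114.  102.]
h vs y [(-16, 100.7), (-8, 98.4), (0, 96.3), (8, 95.4), (16, 94.8)]
wrist rocker 0.38 [325. 275. 184.  94.] 2745 [ 395. -251.   95.] [ 493. -175.  117.] [ 583. -139.  119.]
h vs y [(-16, 113.5), (-8, 114.0), (0, 114.0), (8, 114.1), (16, 115.7)]
wrist feed_key 0.62 [320. 198.  21.  26.] 419 [ 432. -178.   87.] [ 442. -167.   91.] [ 454. -156.   93.]
wrist feed_key 0.34 [269. 201.  10.  18.] 181 [ 389. -209.   88.] [ 397. -199.   90.] [ 405. -190.   91.]
wrist cancel_key 0.54 [267. 199.   9.  22.] 205 [ 389. -210.   88.] [ 397. -199.   90.] [ 405. -190.   91.]
scene cover 0.62 [399. 241.  48.  58.] 2465 [ 403. -343.   99.] [ 488. -259.  117.] [ 591. -174.  120.]
scene rocker 0.56 [366. 226.   6.  11.] 78 [ 468. -154.   91.] [ 485. -136.   97.] [ 508. -119.  103.]
h vs y [(-16, 99.2), (-8, 97.5), (0, 96.4), (8, 94.7), (16, 93.3)]
scene feed_key 0.45 [364. 240.   5.   5.] 38 [ 429. -178.   87.] [ 438. -170.   90.] [ 449. -160.   93.]
16.25 [ 441.37545045 -166.37096431  214.04536428] [ 0.64294069  0.03289038 -0.26392037]
```

```bash
python3 -c "
from station import bot
print(bot.sign_off())"
```

```text
the job is handed in; nothing more can be done
None
```

The job is handed in: the cover is latched shut, the rocker is at ON, and the feed key was held fully down for about 2 s and let go. The last camera check showed the printer where it was and the cancel key up; no verdict came back.

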